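# Strip a stuck outer beaker off its nested inner one

### The arm

A 6-joint arm with a two-finger parallel gripper is mounted at the origin on a cart in front of the work surface, level with it; the furniture and walls round the work are solid. World frame = base frame: x ahead of the robot, y to its left, z up, the work surface at z = 0. Lengths are in mm, angles in rad, forces in N, time in s.
With the tool pointing down it reaches from about 275 to 825 mm from the base axis. Payload 4.9 kg.
Tool frame: the origin (TCP) lies at the very end of the fingers, on their centre line; the grasp point (between the pads) lies 19 mm behind it; z points along the fingers, y is the line along which they close (so a half turn about z gives the same grasp; the last joint's range is limited). The gripper opens to 85 mm and grips with 20 to 120 N. Pads are 22 mm wide; open, the fingers measure 114 mm over their backs; the gripper's body (76 mm by 85 mm) begins 54 mm behind the grasp point. The pads swing forward as they close: fully open they stand 13 mm farther back than shut.
Start: joints at [-1.252, 0.326, -0.193, 1.052, 0, 1.437], TCP at [240.631, -494.586, 231.281] pointing down, gripper open.
Joint ranges: [-2.65, 2.65], [-0.97, 1.79], [-1.3, 1.35], [-1.93, 2.1], [-1.47, 1.37], [-3.14, 3.14]. Speed limits (rad/s): [2.57, 2.57, 3.14, 3.14, 3.14, 3.14].

### API

Orientations are given as [roll, pitch, yaw] about the fixed x, y, z axes, in that order (R = Rz(yaw) Ry(pitch) Rx(roll)).
In Python, from bench import bot, optics, eoat gives the robot as it stands (bot), with the cameras (optics) and the gripper (eoat). Calls block until the motion is done:
- bot.move_ptp(position, orientation): joint-space move of the TCP to a pose.
- bot.movel(position, rot=None, max_speed=150, threshold=None): straight line of the TCP; rot=None keeps the orientation; max_speed is the mean speed in mm/s. With threshold (N) it stops when the force on the tool has changed by that much, and returns True; else False.
- bot.move_j(angles): joint-space move.
- eoat.grip(opening, effort=None): opening from 0.0 (shut) to 1.0 (fully open); effort is the grip in N (None keeps the last); returns when the fingers have stopped.
- bot.dwell(seconds).
- bot.solve_ik(position, orientation): joint angles nearest the present ones, or None.
- bot.get_state(): the state.
- optics.capture(name): name is "side" or "top"; returns the picture (384x512x3 uint8, blue, green, red); there is no depth.
- optics.camera_model(name): a dict with "K" (3x3 intrinsics, pixels), "position" and "rotation" of the camera in the world. Camera axes: x right, y up, looking along -z (the intrinsics and any distortion apply to the point x, -y, -z); pixel columns grow to the right and rows downward; lengths in mm; the calibration is good to about 2 mm. A picture is of the moment at which its call begins. camera_model takes no time and is no camera call.
A pose or a line that the arm cannot do raises bot.IKError and nothing moves.
- bot.sign_off(): hands the job in; it is judged then, once.
The state is a dict: "t": time; "qpos": joint angles; "joint_velocities": joint speeds; "effort": joint torques, N m; "tcp_pos": TCP position; "orientation": TCP orientation; "contact_force": force on the tool from outside, world axes, zero at the start; "wrist_torque": the same for the moment, N m; "opening": opening from 0.0 (shut) to 1.0 (fully open); "gripper_force": force on a finger pad.
Only numpy, scipy, OpenCV 4.12 (cv2) and the standard library are available. Lean on these libraries where they do the work, as an engineer would, in place of code of your own. Each camera call takes 0.05 s, during which the arm holds its last target. There are 200 camera calls.

### The job

Two metal beakers stand upside down, nested and stuck together. Without lifting the inner one, slide the pair along the bench into the stripping fork until the inner beaker's flange is fully home in it under the lips, then pull the outer beaker straight up off it, so that the inner one stays behind in the fork. Set the outer beaker down, not dropped, still mouth down and flat on the floor of the draining tray, and leave the other things on the bench where they are.

Things in the scene. Friction and masses are not known exactly. Their poses are not given: they have to be found in the camera images.
- outer_beaker: Outer of two nested metal beakers, upside down (mouth down, closed end up): plain cylinder 56 mm across (57 at the mouth), 72 mm high, wall 3 mm, 0.1 kg. Origin at the centre of its mouth (lowest plane), z up to its closed end. At the start it covers the inner beaker, mouth 10 mm and closed end 82 mm above the bench. Grip it across the upper half from above.
- inner_beaker: Inner beaker, upside down inside the outer: a flange 84 mm across, 5 mm thick, on the bench; a shoulder 55 mm across up to 10 mm, where the outer's mouth rests; a body 45 mm across up to 66 mm with a rubber band 36-44 mm up that grips the outer. Parting takes 6 to 10 N over the first 35 mm, so the inner (0.15 kg) comes along unless held down. Clear after 60 mm. Origin: centre of underside, z up.
- strip_fork: Aluminium fork fixed to the bench, 135 x 152 x 15 mm, no floor. Its x points from the open mouth into the slot. Mouth flared 30 degrees each side, channel 92 mm wide, ending in a 90 degree vee that centres the flange. Lips 66 mm apart overhang it 8.5 to 15 mm up, from 35 mm before the origin: flange goes under, outer beaker between them. Origin on the bench at the centre of a fully home flange.
- fork_seat (a point): The point on the bench in the fork where the centre of the inner beaker's flange lies when it is home against both faces of the vee (same point as the fork's origin). Its x axis points into the slot.
- fork_mouth (a point): Middle of the fork's flared mouth at bench level, 63 mm from fork_seat on the fork's x axis; a flange whose centre is 110 mm or more from fork_seat on that axis is still wholly outside.
- drain_tray: Square draining tray of steel fixed to the bench, 150 x 150 mm, rim 14 mm high, walls 4 mm, dark drain slots in its floor. Origin at the centre of its underside on the bench, z up. Fork and tray stand one to the left, one to the right; a tall balance (about 0.35 m) fills the middle of the bench beyond x = 0.64 m, so carry across in front of it.
- tray_floor (a point): Centre of the tray's floor, 4 mm above the bench, 142 mm square inside. x and y along the tray's sides.
- mug_white: White porcelain mug with handle, 72 x 99 x 80 mm high, a bystander. Origin at its underside.
- beaker_250: Clear glass beaker with spout, mouth up, 72 x 78 x 92 mm high, a bystander. Origin at its underside.
- forceps: Steel forceps lying flat, 130 x 16 x 9 mm, long side along its own x, a bystander.
- marker_2: Marker pen with blue cap lying flat, 136 x 16 x 14 mm, long side along its own x, a bystander.
- petri_2: Closed petri dish lying flat, 91 mm across, 16 mm high, a bystander. Origin at its underside.

How it is judged (in metres and radians):
On the way, in this order (a step that is already met when the one before it is completed fails the run):
1. the pair, still nested, stands fully home in the fork (horizontal distance between inner_beaker and fork_seat below 0.008 m and height (world z) of inner_beaker below 0.006 m and angle between inner_beaker's own z axis and vertical below 0.1 rad and distance between outer_beaker and inner_beaker below 0.018 m), for 0.2 s.
2. the outer beaker is lifted clear, the inner one stays behind in the fork (horizontal distance between inner_beaker and fork_seat below 0.008 m and height (world z) of inner_beaker below 0.006 m and angle between inner_beaker's own z axis and vertical below 0.1 rad and height (world z) of outer_beaker above 0.08 m and angle between outer_beaker's own z axis and vertical below 0.3 rad), for 0.1 s.
At the end, for the whole second after the job is handed in: The outer beaker is at rest mouth down and flat (4 mm, 0.08 rad) on the tray floor, within 45 mm of its centre along both sides; the inner one is at rest in the fork within 8 mm of the seat, less than 6 mm up, tilted under 0.1 rad; bystanders moved under 40 mm (horizontal distance between inner_beaker and fork_seat below 0.008 m and height (world z) of inner_beaker below 0.006 m and angle between inner_beaker's own z axis and vertical below 0.1 rad and x of outer_beaker in the frame of tray_floor between -0.045 and 0.045 m and y of outer_beaker in the frame of tray_floor between -0.045 and 0.045 m and z of outer_beaker in the frame of tray_floor below 0.004 m and angle between outer_beaker's own z axis and vertical below 0.08 rad and linear speed of each of outer_beaker, inner_beaker below 0.02 m/s); the robot touches nothing.
It fails at once if the inner beaker is lifted more than 15 mm off the bench (height (world z) of inner_beaker above 0.015 m).
It fails at once if the inner beaker is tipped by more than 0.25 rad (angle between inner_beaker's own z axis and vertical above 0.25 rad).
It fails at once if the outer beaker is dropped into the tray (comes down on it faster than 0.5 m/s) (horizontal distance between outer_beaker and tray_floor below 0.11 m and height (world z) of outer_beaker below 0.03 m and linear speed of outer_beaker above 0.5 m/s).
It fails at once if a bystander is moved by more than 40 mm (distance of any of mug_white, beaker_250, forceps, marker_2, petri_2 from where it was at the start of the episode above 0.04 m).
It also fails if it takes over 70 s, if anything falls off the work surface, if the arm or the gripper's body presses on something with over 40 N, if the wrist force passes 120 N, or if a joint passes its speed limit or range.

## Working session

There is one attempt and no reset: what is moved stays moved. The work goes in short steps, each a Python script; the robot and the scene stay as the last script left them, time stands still between calls to the robot, and variables do not carry over. Pictures are saved under pics/ and viewed, at most 12 in all, crops included, and the job is handed in when it is done.

```bash
mkdir -p pics
python3 - <<'E'
from bench import bot, optics, eoat
import cv2
for n in ("top","side"):
    im=optics.capture(n); cv2.imwrite(f"pics/{n}0.png",im)
    m=optics.camera_model(n); print(n,m)
s=bot.get_state(); print(s["t"],s["tcp_pos"],s["orientation"],s["opening"])
E
```

```text
top {'K': array([[401.07068416,   0.        , 248.38318774],
       [  0.        , 401.07068416, 187.70552657],
       [  0.        ,   0.        ,   1.        ]]), 'position': array([ 273.32464227,    3.40044162, 1457.81230824]), 'rotation': array([ 0.16111065, -0.01095915, -1.57574803])}
side {'K': array([[376.08265058,   0.        , 253.40838602],
       [  0.        , 376.08265058, 188.76833492],
       [  0.        ,   0.        ,   1.        ]]), 'position': array([ 11.0553991 , 773.27908571, 513.5022644 ]), 'rotation': array([ 1.10872264,  0.01505026, -2.60934751])}
0.1 [ 240.46142338 -494.06548601  230.58983368] [-3.14005795e+00 -2.16207404e-04  4.52771108e-01] 1.000338980603897
```

View pics/top0.png

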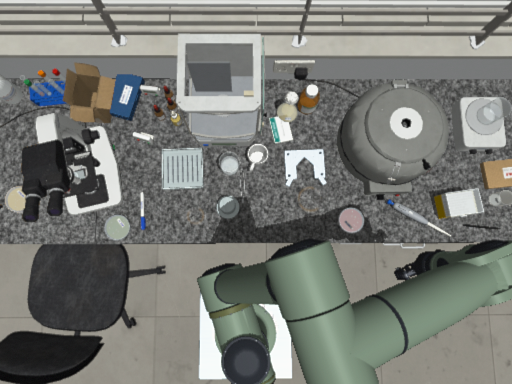

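View pics/side0.png

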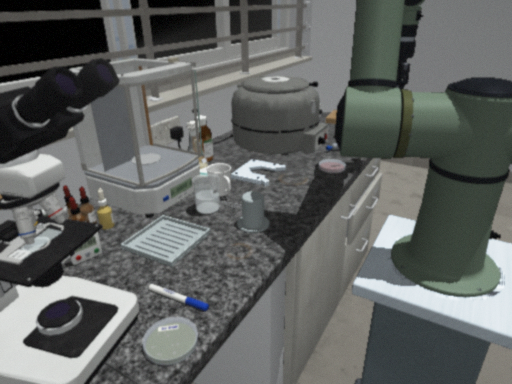

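Run:
```python
import cv2
im=cv2.imread("pics/top0.png")[135:235,150:350]
cv2.imwrite("pics/topc.png",cv2.resize(im,None,fx=4,fy=4,interpolation=cv2.INTER_CUBIC))
im=cv2.imread("pics/side0.png")[150:270,110:310]
cv2.imwrite("pics/sidec.png",cv2.resize(im,None,fx=4,fy=4,interpolation=cv2.INTER_CUBIC))
```

```text
(no output)
```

View pics/topc.png

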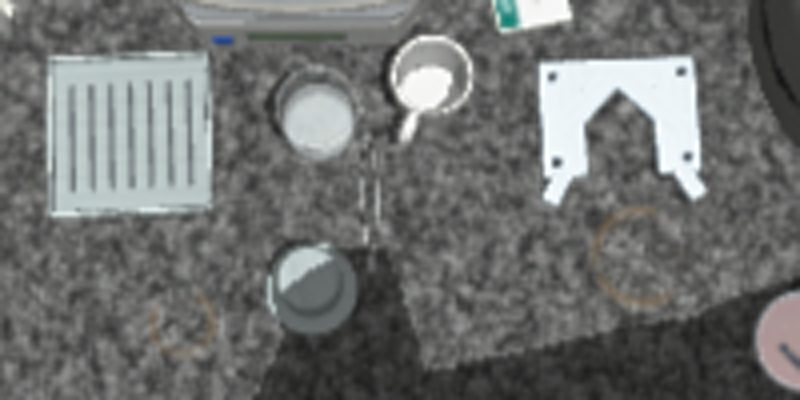

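View pics/sidec.png

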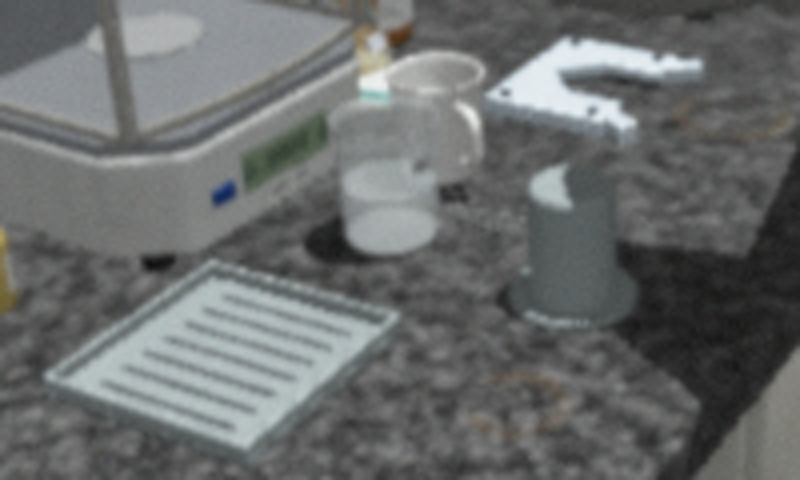

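Both crops (4× scale, top origin (150,135), side origin (110,150)) show the parts clearly. In the top crop, the tray corners are at about (48,57), (208,52), (212,212) and (50,215). The fork is at (540–705, 57–205) with its mouth facing the robot, the pair is at (312,290), and the forceps lie at (370,195). In the side crop, the pair's top disc is at about (572,187) and its flange at (572,293). The fork is at the upper right and the tray at the lower left.

```bash
cat > h.py <<'E'
import numpy as np, cv2
from scipy.spatial.transform import Rotation as R
from bench import bot, optics, eoat
CAM={n:optics.camera_model(n) for n in("top","side")}
OFF={"top":(150,135),"side":(110,150)}
def ray(n,uv):
    c=CAM[n]; d=np.linalg.inv(c["K"])@[uv[0],uv[1],1.]
    d=R.from_euler("xyz",c["rotation"]).apply(d*[1,-1,-1])
    return np.array(c["position"]),d/np.linalg.norm(d)
def plane(n,uv,z):
    p,d=ray(n,uv); return p+d*(z-p[2])/d[2]
def tri(a,b):
    p,d=ray("top",a); q,e=ray("side",b)
    s=np.linalg.lstsq(np.c_[d,-e],q-p,rcond=None)[0]
    x,y=p+s[0]*d,q+s[1]*e
    return (x+y)/2,np.linalg.norm(x-y)
def full(n,c): return (np.array(c)+.5)/4-.5+OFF[n]   # 4x crop -> image pixel
E
cat > m.py <<'E'
from h import *
np.set_printoptions(precision=1,suppress=True)
T=cv2.imread("pics/top0.png");S=cv2.imread("pics/side0.png")
def pr(k,a,b): 
    x,e=tri(full("top",a),full("side",b)); print(k,x,"gap %.1f"%e); return x
def dark(im,n,c,r=2):
    u=full(n,c);i,j=np.round(u).astype(int);g=cv2.cvtColor(im,6).astype(float)[j-r:j+r+1,i-r:i+r+1]
    w=np.clip(np.median(g)-10-g,0,None);v,x=np.mgrid[-r:r+1,-r:r+1]
    return np.array([i+(w*x).sum()/w.sum(),j+(w*v).sum()/w.sum()])
for k,a,b in[("+x+y",(552,76),(503,103)),("+x-y",(681,71),(575,43)),("-x+y",(556,162),(592,108)),("-x-y",(687,156),(657,58))]:
    A=dark(T,"top",a); pr("hole"+k,a,b); print("   z15",plane("top",A,15))
for k,a,b in[("+x+y",(48,57),(48,377)),("+x-y",(208,52),(215,262)),("-x-y",(212,212),(400,315)),("-x+y",(50,215),(248,448))]:
    pr("tray"+k,a,b); print("   z14",plane("top",full("top",a),14),plane("side",full("side",b),14))
pr("top disc",(309,278),(572,187)); pr("flange",(312,290),(572,293))
for n,a,z in[("top",(309,278),82),("side",(572,187),82),("top",(312,290),5),("side",(572,293),5)]: print(n,z,plane(n,full(n,a),z))
# fork outline and tray from masks, top view
hsv=cv2.cvtColor(T,cv2.COLOR_BGR2HSV); 
m=((hsv[...,2]>190)).astype(np.uint8); m[:,:270]=0;m[:,340:]=0;m[:146]=0;m[195:]=0
cs=max(cv2.findContours(m,0,1)[0],key=cv2.contourArea)[:,0]
P=np.array([plane("top",c,15)[:2] for c in cs]);
print("fork ext",P.min(0),P.max(0)); np.save("fork.npy",P)
r=cv2.minAreaRect(P.astype(np.float32)); print(r)
m=((T[...,1].astype(int)>150)).astype(np.uint8); m[:,:158]=0;m[:,207:]=0;m[:145]=0;m[192:]=0
P=np.argwhere(m)[:,::-1]; print("tray",cv2.minAreaRect(np.array([plane("top",c,14)[:2] for c in P],np.float32)))
for n,a in [("forceps tip",(370,250)),("forceps end",(375,140)),("vee apex",(618,90)),("back L",(543,63)),("back R",(692,57)),("tipL",(552,205)),("tipR",(698,197))]:
    print(n,plane("top",full("top",a),15))
E
python3 m.py
```

```text
hole+x+y [ 638.  -160.5    4.3] gap 0.7
   z15 [ 634.5 -159.3   15. ]
hole+x-y [ 639.7 -279.3   14.3] gap 0.1
   z15 [ 639.4 -279.1   15. ]
hole-x+y [ 553.8 -160.8   18.1] gap 0.9
   z15 [ 554.  -161.9   15. ]
hole-x-y [ 559.6 -281.8   15.1] gap 0.7
   z15 [ 558.8 -282.2   15. ]
tray+x+y [653.9 306.   11.7] gap 2.7
   z14 [654.3 306.4  14. ] [649.4 307.7  14. ]
tray+x-y [658.7 158.6  12. ] gap 1.4
   z14 [658.8 158.8  14. ] [655.4 160.8  14. ]
tray-x-y [509.3 153.5  14. ] gap 1.4
   z14 [508.7 153.1  14. ] [510.1 153.7  14. ]
tray-x+y [505.7 299.9  11.9] gap 2.5
   z14 [506.4 300.2  14. ] [502.4 301.4  14. ]
top disc [440.   61.8  78.7] gap 0.2
flange [439.4  62.9   2. ] gap 2.3
top 82 [439.7  61.7  82. ]
side 82 [436.7  67.2  82. ]
top 5 [438.   62.2   5. ]
side 5 [438.   67.4   5. ]
fork ext [ 517.3 -294.3] [ 652.4 -148.9]
((584.849609375, -221.00045776367188), (132.2706298828125, 143.47181701660156), 1.679214358329773)
tray ((581.4938354492188, 229.3319091796875), (151.87579345703125, 147.058349609375), 1.690622329711914)
forceps tip [473.2   9.3  15. ]
forceps end [575.    4.5  15. ]
vee apex [ 621.6 -220.2   15. ]
back L [ 647.4 -151.3   15. ]
back R [ 652.9 -289.8   15. ]
tipL [ 514.1 -156.9   15. ]
tipR [ 521.1 -290.7   15. ]
```

Run:
```python
from h import *
np.set_printoptions(precision=2,suppress=True)
o=[np.pi,0,0.035]
for p in[(439,63,43),(412,63,43),(412,-200,43),(455,-225.7,43),(579.5,-221.3,200),(420,0,230),(420,228,230),(565,229,43)]:
    print(p,bot.solve_ik(p,o))
bot.move_ptp([439,63,150],o)
bot.movel([439,63,43],max_speed=80,threshold=8)
s=bot.get_state();print(s["t"],s["tcp_pos"],s["contact_force"])
cv2.imwrite("pics/pre.png",cv2.resize(optics.capture("side")[150:270,170:330],None,fx=4,fy=4,interpolation=2))
eoat.grip(0.3,effort=50)
s=bot.get_state();print(s["t"],s["tcp_pos"],s["contact_force"],s["wrist_torque"],s["opening"],s["gripper_force"])
cv2.imwrite("pics/grip.png",cv2.resize(optics.capture("side")[150:270,170:330],None,fx=4,fy=4,interpolation=2))
```

```text
(439, 63, 43) [-0.02  0.37 -0.7   0.5   0.    3.08]
(412, 63, 43) [-0.03  0.33 -0.77  0.47  0.    3.08]
(412, -200, 43) [-0.61  0.39 -0.67  0.51  0.    2.49]
(455, -225.7, 43) [-0.61  0.46 -0.54  0.57  0.    2.5 ]
(579.5, -221.3, 200) [-0.48  0.48 -0.04  1.05  0.    2.62]
(420, 0, 230) [-0.18  0.09 -0.5   0.98  0.    2.93]
(420, 228, 230) [ 0.34  0.19 -0.37  1.    0.   -2.83]
(565, 229, 43) [ 0.26  0.61 -0.26  0.7   0.   -2.91]
3.725 [439.47  63.01  43.4 ] [ 0.12 -0.87  0.45]
4.1667 [439.28  62.78  43.57] [-1.39 -0.5   5.62] [-0.23  0.3   0.08] 0.6304764486303865 52.284991363903686
```

View pics/grip.png

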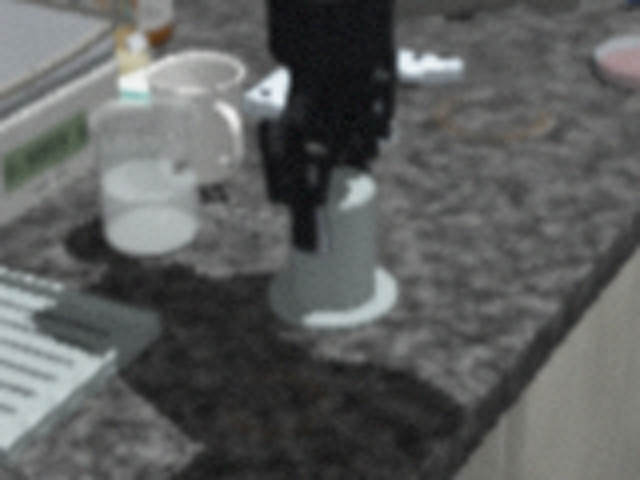

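Run:
```python
from h import *
np.set_printoptions(precision=1,suppress=True)
def st(k):
    s=bot.get_state();print(k,round(s["t"],1),s["tcp_pos"],s["contact_force"],round(s["opening"],3))
z=43.5; ax=np.array([np.cos(.035),np.sin(.035)]); seat=np.array([579.5,-221.3])
def go(p,v,th=None,k=""):
    r=bot.movel([p[0],p[1],z],max_speed=v,threshold=th); st((k,r)); return r
go((412,63),50,25,"back") or go((412,-200),80,25,"across") or go(seat-125*ax,60,25,"line") or go(seat-45*ax,40,15,"mouth")
T=optics.capture("top");S=optics.capture("side")
a=cv2.resize(T[135:235,255:355],None,fx=4,fy=4,interpolation=2)
b=cv2.resize(S[140:240,190:290],None,fx=4,fy=4,interpolation=2)
cv2.imwrite("pics/slide.png",np.hstack([a,b]))
```

```text
('back', False) 4.9 [410.7  63.1  43.6] [-2.7  0.3  8.8] 0.635
('across', False) 8.3 [ 411.3 -194.9   43.7] [ 0.3 14.  18.3] 0.632
('line', True) 8.6 [ 411.5 -194.8   43.9] [-0.9  2.4  9.4] 0.637
```

View pics/slide.png

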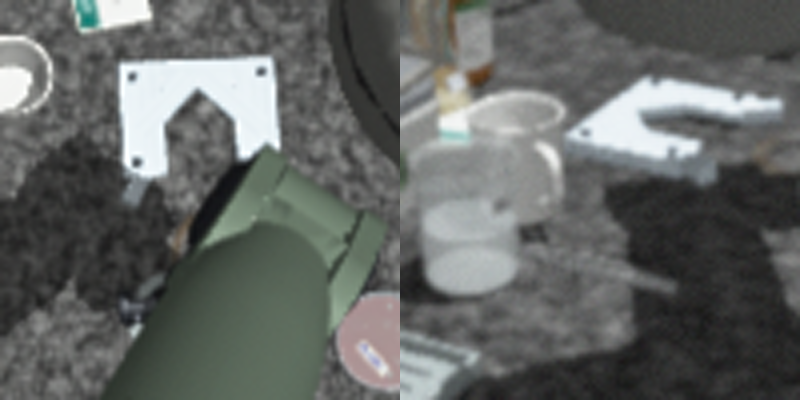

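The pair was dragging under up to 18 N of downward load, so the threshold stopped it early. It is still outside the fork (fork unmoved, pair hidden under the arm). I'll ease the height slightly and continue.

Run:
```python
from h import *
np.set_printoptions(precision=1,suppress=True)
def st(k):
    s=bot.get_state();print(k,round(s["t"],1),s["tcp_pos"],s["contact_force"],round(s["opening"],3))
ax=np.array([np.cos(.035),np.sin(.035)]); seat=np.array([579.5,-221.3])
def go(p,v,z,th=None,k=""):
    r=bot.movel([p[0],p[1],z],max_speed=v,threshold=th); st((k,r)); return r
p=bot.get_state()["tcp_pos"]
go(p[:2],20,44.3,None,"ease"); bot.dwell(.3); st("d")
go(seat-125*ax,50,44.3,40,"line"); bot.dwell(.3); st("d")
go(seat-90*ax,40,44.3,25,"mouth"); st("d")
T=optics.capture("top");S=optics.capture("side")
a=cv2.resize(T[135:235,255:355],None,fx=4,fy=4,interpolation=2)
b=cv2.resize(S[140:240,190:290],None,fx=4,fy=4,interpolation=2)
cv2.imwrite("pics/slide2.png",np.hstack([a,b]))
```

```text
('ease', False) 9.0 [ 410.5 -194.1   44. ] [-1.3  0.8  3. ] 0.634
d 9.3 [ 410.6 -194.1   44. ] [-3.6  2.1  3.5] 0.633
('line', False) 10.5 [ 454.2 -225.4   44.2] [ 0.1 -0.1 -2.4] 0.63
d 10.8 [ 454.5 -225.6   44.4] [-0.1 -1.  -2.3] 0.633
('mouth', False) 11.8 [ 489.3 -224.3   44.2] [-0.5 -0.5 -3.4] 0.634
d 11.8 [ 489.3 -224.3   44.2] [-0.5 -0.5 -3.4] 0.634
```

View pics/slide2.png

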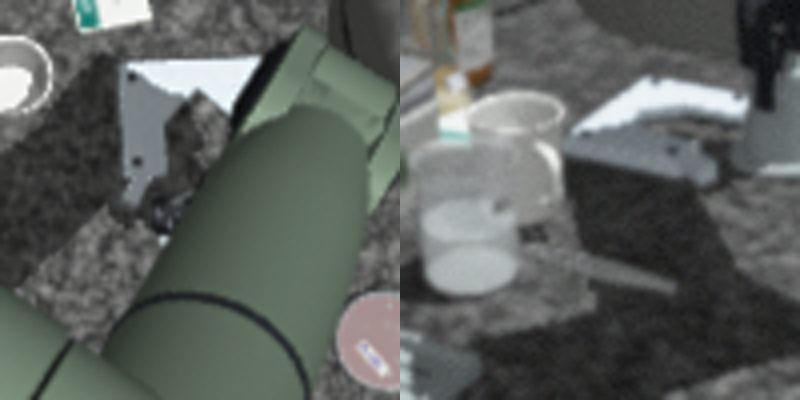

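The pair stands just outside the mouth, about 0.3 mm light. In the side half its flange edge is at about (750,160), next to the fork tip at (710,165).

Run:
```python
from h import *
np.set_printoptions(precision=1,suppress=True)
def st(k):
    s=bot.get_state();print(k,round(s["t"],1),s["tcp_pos"],s["contact_force"],s["wrist_torque"],round(s["opening"],3))
ax=np.array([np.cos(.035),np.sin(.035)]); seat=np.array([579.5,-221.3])
def go(p,v,z,th=None,k=""):
    r=bot.movel([p[0],p[1],z],max_speed=v,threshold=th); st((k,r)); return r
go(seat-50*ax,40,44.0,15,"lips") or go(seat-12*ax,30,44.0,12,"near") or go(seat+8*ax,12,44.0,12,"home")
bot.dwell(.3); st("d")
b=cv2.resize(optics.capture("side")[120:240,190:330],None,fx=4,fy=4,interpolation=2)
cv2.imwrite("pics/home.png",b)
```

```text
('lips', False) 13.1 [ 529.6 -223.    44. ] [ 0.6  0.1 -2.3] [-0.  -0.1 -0. ] 0.632
('near', False) 14.5 [ 567.5 -221.7   44. ] [-1.4  0.6 -1. ] [-0.   0.3  0. ] 0.634
('home', True) 15.6 [ 578.4 -221.4   44. ] [-1.8 -0.4  4.8] [-0.2  0.1 -0. ] 0.632
d 15.9 [ 578.3 -221.4   43.9] [ 0.6 -0.4  6. ] [-0.1 -0.2  0. ] 0.629
```

View pics/home.png

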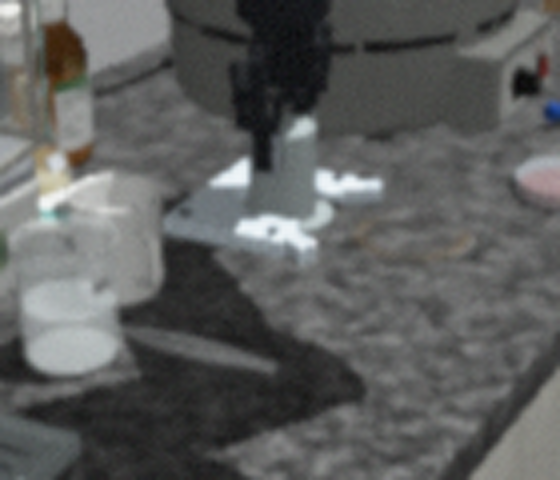

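The flange is in the fork under the lips and the stop is within about 1 mm of the seat. I'll push again to confirm it is against the vee.

Run:
```python
from h import *
np.set_printoptions(precision=1,suppress=True)
def st(k):
    s=bot.get_state();print(k,round(s["t"],1),s["tcp_pos"],s["contact_force"],s["wrist_torque"],round(s["opening"],3))
ax=np.array([np.cos(.035),np.sin(.035)])
for i in range(2):
    p=bot.get_state()["tcp_pos"]; q=np.array(p[:2])+8*ax
    r=bot.movel([*q,44.1],max_speed=10,threshold=15); st(r)
bot.dwell(.3); st("d")
```

```text
True 16.5 [ 578.8 -221.4   44.2] [-1.7  0.8  5.5] [-0.   0.2 -0. ] 0.632
True 17.1 [ 579.2 -221.4   44.5] [-2.1  0.4  4.1] [-0.1  0.2  0. ] 0.634
d 17.4 [ 579.1 -221.4   44.5] [-1.3  0.4  5. ] [-0.   0.1  0. ] 0.63
```

Run:
```python
from h import *
np.set_printoptions(precision=1,suppress=True)
def st(k):
    s=bot.get_state();print(k,round(s["t"],1),s["tcp_pos"],s["contact_force"],s["wrist_torque"],round(s["opening"],3))
eoat.grip(0.3,effort=70); bot.dwell(.2); st("g")
p=bot.get_state()["tcp_pos"]
for h in(8,25,50,80,140):
    bot.movel([p[0],p[1],44.3+h],max_speed=25 if h<60 else 60); st(h)
bot.dwell(.2)
b=cv2.resize(optics.capture("side")[120:240,190:330],None,fx=4,fy=4,interpolation=2)
cv2.imwrite("pics/up.png",b)
```

```text
g 17.8 [ 579.1 -221.4   44.5] [-1.2  0.5  4.8] [-0.1  0.1 -0. ] 0.63
8 18.2 [ 577.7 -220.5   51.2] [-3.4  0.8 -6.3] [0.3 0.5 0. ] 0.635
25 19.1 [ 580.1 -221.8   70.2] [-2.   1.4 -4.1] [0.2 0.4 0. ] 0.625
50 20.2 [ 579.  -221.3   94.1] [ 0.2  0.3 -0.7] [0. 0. 0.] 0.629
80 20.9 [ 579.2 -221.4  124.5] [ 0.5  0.1 -2. ] [-0. -0.  0.] 0.623
140 22.0 [ 578.8 -221.3  183.8] [ 0.2  0.6 -1.3] [0. 0. 0.] 0.628
```

View pics/up.png

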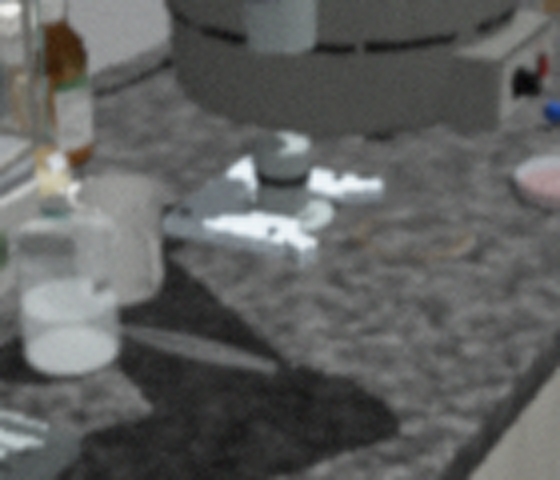

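The picture shows the inner beaker left in the fork, with its dark band at about (283,180), and the outer hanging above. Next I carry it around the front to the tray.

Run:
```python
from h import *
np.set_printoptions(precision=1,suppress=True)
def st(k):
    s=bot.get_state();print(k,round(s["t"],1),s["tcp_pos"],s["contact_force"],s["qpos"],round(s["opening"],3))
bot.movel([420,-215,200],max_speed=120)
bot.movel([420,228,200],rot=[np.pi,0,0.6],max_speed=120); st("across")
bot.movel([570,229,200],max_speed=100)
bot.movel([570,229,52],max_speed=80); bot.dwell(.3); st("above")
r=bot.movel([570,229,32],max_speed=12,threshold=5); bot.dwell(.3); st(r)
b=cv2.resize(optics.capture("side")[180:280,110:230],None,fx=4,fy=4,interpolation=2)
cv2.imwrite("pics/tray.png",b)
```

```text
across 27.6 [420.  227.8 200. ] [ 0.2  0.7 -1.9] [ 0.3  0.2 -0.4  0.9 -0.   2.9] 0.631
above 31.6 [570.1 229.   52.1] [ 0.1 -0.4 -1.4] [ 0.3  0.6 -0.2  0.7 -0.   2.8] 0.63
True 33.0 [569.9 229.   37.7] [-0.3 -0.   5.8] [ 0.3  0.6 -0.2  0.7 -0.   2.8] 0.63
```

View pics/tray.png

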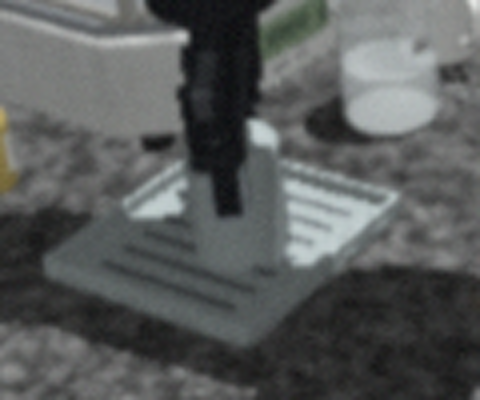

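The outer stands on the tray floor, with contact at the predicted height, so I release and retreat.

Run:
```python
from h import *
np.set_printoptions(precision=1,suppress=True)
eoat.grip(1.0); bot.dwell(.3)
bot.movel([570,229,180],max_speed=80)
bot.movel([400,60,230],max_speed=150)
bot.dwell(.3); s=bot.get_state(); print(s["t"],s["opening"],s["contact_force"])
a=cv2.resize(optics.capture("side")[140:280,110:310],None,fx=4,fy=4,interpolation=2)
cv2.imwrite("pics/end.png",a)
```

```text
37.775 0.9964140916188742 [-0.1  0.5 -0.2]
```

View pics/end.png

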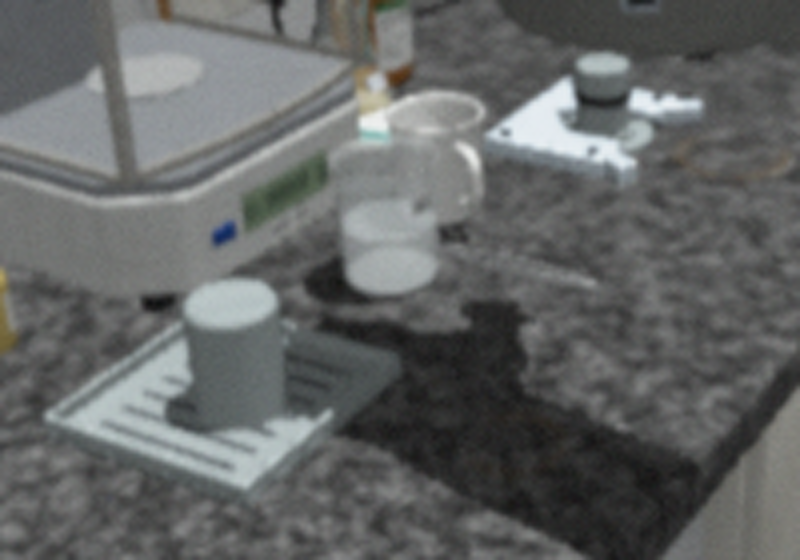

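The outer stands upright in the tray at (235,355), the inner sits in the fork at (603,90), and the bystanders are where they were. I'll check the inner's position and then hand in.

Run:
```python
from h import *
print(plane("side",(603/4+110,65/4+140),66), plane("side",(232/4+110,306/4+140),76))
print(bot.sign_off())
```

```text
[ 571.5825853  -211.90929132   66.        ] [561.76365141 236.36732895  76.        ]
the job is handed in; nothing more can be done
None
```

The job is handed in, with no verdict returned. The inner beaker stayed in the fork and the outer was set down mouth down in the tray with the arm clear at about 38 s. The last side-view check put both about 10 mm off their expected positions in the same direction, which I read as side-camera bias, so the 8 mm seat tolerance rests mainly on the firm stop against the vee.

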